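# Run the cleaning pick along the keyboard gap

## Robot

A 6-joint arm with a two-finger parallel gripper is mounted at the origin on the work surface. World frame = base frame: x ahead of the robot, y to its left, z up, the work surface at z = 0. Lengths are in m, angles in rad, forces in N, time in s.
With the tool pointing down it reaches from about 0.35 to 0.8 m from the base axis. Payload 7.3 kg.
Tool frame: the origin (TCP) lies at the very end of the fingers, on their centre line; the grasp point (between the pads) lies 19 mm behind it; z points along the fingers, y is the line along which they close (so a half turn about z gives the same grasp; the last joint's range is limited). The gripper opens to 85 mm and grips with 20 to 120 N. Pads are 22 mm wide; open, the fingers measure 114 mm over their backs; the gripper's body (76 mm by 85 mm) begins 54 mm behind the grasp point. The pads swing forward as they close: fully open they stand 13 mm farther back than shut.
Start: joints at [-1.436, 0.342, 1.524, -0, 1.275, -0.146], TCP at [0.146, -0.504, 0.231] pointing down, gripper open.
Joint ranges: [-2.53, 2.53], [-0.77, 2.02], [0.04, 2.7], [-1, 4.14], [0.28, 2.66], [-3.11, 3.11]. Speed limits (rad/s): [2.57, 2.57, 3.14, 3.14, 3.14, 3.14].

## Interface

Orientations are given as a unit quaternion [w, x, y, z].
In Python, from bench import * gives the robot as it stands. The module is installed in compiled form; this text tells all that it offers.
- The arm moves only by the tool play_rows, never from a script. Its argument "deltas" is a list of rows, each a list of 7 numbers: the opening in per cent of the stroke, from 0 (shut) to 100 (fully open), then the shift along the world's x, y, z in cm, then the turn, a rotation vector about the world's x, y, z in rad. In form: [[hand, tx, ty, tz, rx, ry, rz], ...]. A call has 1 to 12 rows; each row shifts and turns the commanded pose from where the row before left it; what a row does not reach is not made up. A row lasts 1/10 s, in which the tool goes at most 50 mm and 8.59 degrees, less where a joint would pass 70% of its speed; a pose out of reach is approached as far as the arm can. A call is refused whole if a number of a shift passes 5 or a number of a turn 0.15, either way. A call with a gripper value outside its range is refused whole. The fingers move at their own pace and stop on an object; the grip force is fixed at half the most. Time passes only in rows, so rows that do not move let the fingers close. It gives the time, the measured TCP pose, the force, the opening and the grip force at its end, in the units of the state.
- observe(): the state, without advancing time (a new reading comes with each control period).
- grab_frame(name): name is "side" or "top" or "wrist"; returns (picture, depth): 400x640x3 uint8, red, green, blue; 400x640 float32, m along the optical axis (not along the pixel's ray), 0 where there is no reading.
- camera_model(name): a dict with "intrinsics" (3x3 intrinsics, pixels), "extrinsics" (4x4, takes a point from world to camera coordinates). Camera axes: x right, y up, looking along -z (the intrinsics and any distortion apply to the point x, -y, -z); pixel columns grow to the right and rows downward; lengths in m; the calibration is good to about 2 mm. A picture is of the moment at which its call begins: read the wrist's pose just before it. camera_model takes no time and is no camera call; for the wrist camera it gives the pose at the moment of the call.
- close_job(): hands the job in; it is judged then, once.
The state is a dict: "time_s": time; "joint_positions": joint angles; "qd": joint speeds; "effort": joint torques, N m; "tool_pos": TCP position; "ee_rot": TCP orientation; "ft_force": force on the tool from outside, world axes, zero at the start; "wrist_torque": the same for the moment, N m; "grip_width": opening from 0.0 (shut) to 1.0 (fully open); "gripper_force": force on a finger pad.
Only numpy, scipy, OpenCV 4.12 (cv2) and the standard library are available. Lean on these libraries where they do the work, as an engineer would, in place of code of your own. Each camera call takes 0.05 s, during which the arm holds its last target. There are 200 camera calls.

## Task

Take the orange cleaning pick from its blue holder and run its tip slowly (about 3 cm a second) along the wide gap in the propped-up keyboard: in at the end by the red key, between the top row and the other keys, along to the number pad, round the corner, and down between main keys and number pad to the keyboard's lower edge, keeping the pick square to the keys and its tip down in the gap all the way, without pressing hard or touching the keyboard with the gripper. Lift it out only there, stand it fully back in its holder and let go, leaving the mug, stapler and bottle where they are.

Things in the scene. Friction and masses are not known exactly. Their poses are not given: they have to be found in the camera images.
- pick: Loose cleaning pick, 126 mm long, 35 g, round; it stands upright in its holder, tip down. Origin at the tip, z axis along the pick from tip to handle end. Steel shank 5 mm diameter from 0 to 40 mm with a rounded tip; black collar 22 mm diameter from 40 to 46 mm; orange handle 13 mm diameter from 46 to 126 mm (grip it here, about 90 mm from the tip).
- pick_tip (a point): The tip of the pick (same point as the pick's origin).
- holder: Fixed blue block, 70 x 70 x 52 mm high, with one hole in the middle of its top. Origin at the centre of its underside. It stands on the desk at y about +0.3 or -0.3 (it and the mug may have changed places).
- holder_hole0 (a point): Centre of the mouth of the holder's hole, at the top face (52 mm above the desk). The hole is 13 mm in diameter and 46 mm deep; the pick's collar rests on the top face, so that the tip hangs 40 mm below this point.
- keyboard: Fixed compact keyboard, 298 x 128 mm, dark keys on a light base, propped at 35 degrees on a dark stand so that it slopes down to the robot's left (its yaw is -1.9 +- 0.25). Origin on the desk under it; z up, x level from its lower to its upper edge, y along the rows to the red-key end. Key tops: one plane, 45 to 115 mm high. The L-shaped gap is 10 mm wide, 12 mm deep, with flat walls and light floor.
- gap_start (a point): Point on the centre line of the gap, level with the key tops, 10 mm in from its open end beside the red key (the only red one, at the end of the top row). Axes: z square out of the keys (35 degrees from vertical), x up the slope from the keyboard's lower to its upper edge, y level along the rows towards the red-key end.
- gap_corner (a point): Corner of the gap's centre line, level with the key tops: 216 mm from gap_start (towards the number pad). The number pad's flat side stands 5 mm beyond. Same axes as gap_start.
- gap_end (a point): Point on the gap's centre line, level with the key tops, 80 mm from gap_corner down the slope and 10 mm before the gap's open end at the lower edge. Same axes as gap_start.
- mug: Loose white mug, 80 mm diameter, 95 mm high, origin at the centre of its underside; leave it alone.
- stapler: Loose black stapler, 130 x 36 x 58 mm high, origin at the centre of its underside, long axis its x; leave it alone.
- sanitizer: Loose clear bottle with a red label, 60 mm diameter, 150 mm high, origin at the centre of its underside; leave it alone.
Not all that is in view belongs to the job. Of the things that look like the holder, take the one that is nearest to the robot's base at the start.

How it is judged:
By the outcome, as a careful person would: the job done as asked, in the order asked, and still so for the second after the job is handed in, with the robot touching nothing.
It also fails if it takes over 70 s, if anything falls off the work surface, if the arm or the gripper's body presses on something with over 40 N, if the wrist force passes 120 N, or if a joint passes its speed limit or range.

## Working session

There is one attempt and no reset: what is moved stays moved. The work goes in short steps, Python scripts to look and compute and a tool call to move; the robot and the scene stay as the last step left them, time stands still between calls to the robot, and variables do not carry over. Pictures are saved under pics/ and viewed, at most 11 in all, crops included, and the job is handed in when it is done.

Besides the shell and the picture viewer there is one more tool, called as name([rows], argument=value, ...), one row to a line, values as JSON. play_rows: Moves the arm, as the interface text tells. Its arguments: {"type":"object","properties":{"deltas":{"type":"array","items":{"type":"array","items":{"type":"number"}}}},"required":["deltas"]}

```bash
mkdir -p pics
cat > h.py <<'E'
from bench import *
import numpy as np, cv2
from scipy.spatial.transform import Rotation as R
def model(n):
    m=camera_model(n); return np.array(m["intrinsics"]),np.array(m["extrinsics"]),m
def ray(n,uv,md=None):
    K,E,m=md or model(n)
    d=np.linalg.inv(K)@np.array([uv[0],uv[1],1.]); d=np.array([d[0],-d[1],-1.])
    Rw=E[:3,:3].T; return -Rw@E[:3,3],Rw@d
def plane(n,uv,z,md=None):
    o,d=ray(n,uv,md); return o+d*(z-o[2])/d[2]
def dep(n,uv,D,md=None):
    o,d=ray(n,uv,md); return o+d*D
def cloud(n,D,md=None):
    K,E,m=md or model(n); v,u=np.mgrid[:400,:640]
    d=np.linalg.inv(K)@np.stack([u.ravel(),v.ravel(),np.ones(u.size)]); d[1:]*=-1
    P=(d*D.ravel()).T-E[:3,3]; P=P@E[:3,:3]; P[D.ravel()==0]=np.nan
    return P.reshape(400,640,3)
def save(n,im): cv2.imwrite(f"pics/{n}.png",im[...,::-1])
E
python3 - <<'E'
from h import *
for n in("top","side"):
    md=model(n); print(n,{k:v for k,v in md[2].items() if k not in("intrinsics","extrinsics")}, md[0].tolist(), np.round(-md[1][:3,:3].T@md[1][:3,3],3))
    im,D=grab_frame(n); np.savez(f"{n}.npz",im=im,D=D,K=md[0],E=md[1]); save(n,im)
s=observe(); print({k:np.round(v,3).tolist() for k,v in s.items()})
E
```

```text
top {} [[422.09620880024113, 0.0, 318.463668882818], [0.0, 422.09620880024113, 193.7407657408428], [0.0, 0.0, 1.0]] [0.481 0.075 1.252]
side {} [[486.93950647921884, 0.0, 327.20936099354566], [0.0, 486.93950647921884, 198.83487212720564], [0.0, 0.0, 1.0]] [0.53  1.13  0.699]
{'time_s': 0.1, 'joint_positions': [-1.436, 0.343, 1.525, 0.0, 1.275, -0.146], 'qd': [-0.001, -0.002, -0.001, -0.001, 0.0, -0.0], 'effort': [0.001, -43.445, -24.649, -0.0, 0.005, 0.0], 'tool_pos': [0.145, -0.504, 0.231], 'ee_rot': [-0.001, 0.99, 0.14, 0.0], 'ft_force': [0.046, -0.378, -0.152], 'wrist_torque': [-0.005, 0.007, 0.017], 'gripper_force': 0.0, 'grip_width': 1.003}
```

View pics/top.png

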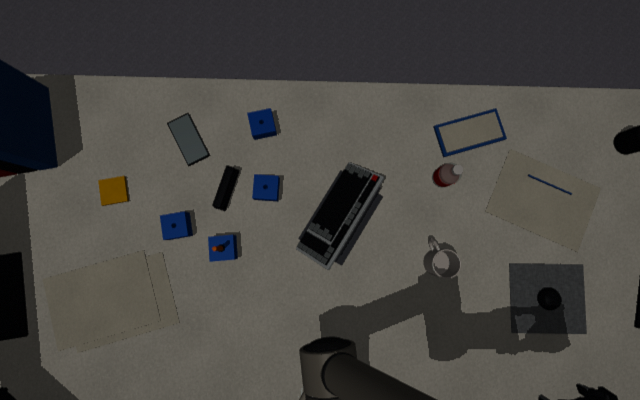

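View pics/side.png

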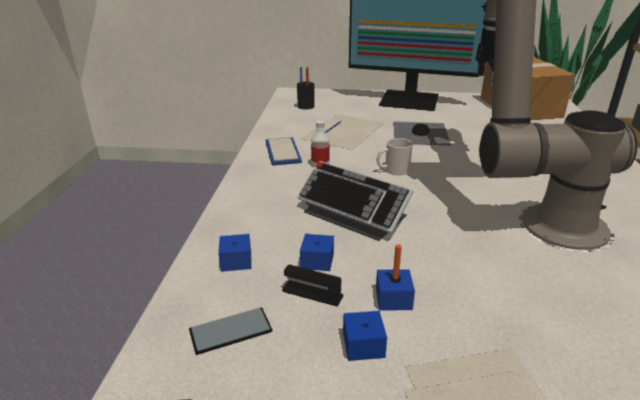

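The four blue blocks in the top view are at (262,124), (266,187), (176,226) and (222,247). The one at (222,247) has the pick in it and is nearest the base, which sits off the bottom edge. The keyboard is centred near (342,215), with its red key at (375,178). I'll measure these and take a confirming crop.

```bash
cat > m1.py <<'E'
from h import *
f=np.load("top.npz"); md=(f["K"],f["E"],None); im,D=f["im"],f["D"]
hsv=cv2.cvtColor(im,cv2.COLOR_RGB2HSV)
b=((hsv[...,0]>105)&(hsv[...,0]<125)&(hsv[...,1]>150)&(hsv[...,2]>50)).astype(np.uint8)
P=cloud("top",D,md)
n,l,st,c=cv2.connectedComponentsWithStats(b)
for i in range(1,n):
    if st[i,4]>200:
        m=(l==i); top=m&(abs(P[...,2]-.052)<.008)
        if top.sum()>100:
            q=P[top]; r=cv2.minAreaRect(q[:,:2].astype(np.float32)*1000); print("blue",c[i].round(),r,"base dist",np.hypot(*r[0]).round(),"z",np.median(q[:,2]).round(4))
o=(hsv[...,0]<14)&(hsv[...,1]>150)&(hsv[...,2]>80); o[:, :200]=0;o[:,250:]=0
q=P[o]; print("orange",np.argwhere(o).mean(0),q[q[:,2]>.11].mean(0),q[:,2].max())
rd=((hsv[...,0]<8)|(hsv[...,0]>172))&(hsv[...,1]>120)&(hsv[...,2]>60); rd[:,:355]=0; rd[:,395:]=0
print("red",np.argwhere(rd).mean(0),rd.sum(),P[rd].mean(0))
# keyboard
dark=(hsv[...,2]<60); k=np.zeros_like(dark); k[165:265,295:385]=1
q=P[k&(P[...,2]>.04)&(P[...,2]<.13)&(P[...,1]>-.3)]
A=q
for t in (.02,.01,.005,.004):
    c0=A.mean(0); nn=np.linalg.svd(A-c0)[2][2]; nn*=np.sign(nn[2]); A=q[abs((q-c0)@nn)<t]
print("plane",c0,nn,"tilt",np.degrees(np.arccos(nn[2])),"yaw of x",np.arctan2(-nn[1],-nn[0]),len(A))
cv2.imwrite("pics/crop1.png",np.hstack([cv2.resize(im[225:270,195:250],None,fx=6,fy=6,interpolation=2)[:270],cv2.resize(im[160:270,292:390],(294,330),interpolation=2)[:270]])[...,::-1])
E
python3 m1.py
```

```text
blue [261. 122.] ((823.7391967773438, 227.04644775390625), (69.52181243896484, 69.13609313964844), 14.184962272644043) base dist 854.0 z 0.0521
blue [265. 187.] ((633.62060546875, 209.14385986328125), (69.60477447509766, 69.43770599365234), 87.82025146484375) base dist 667.0 z 0.0524
blue [174. 226.] ((517.9006958007812, 463.65283203125), (68.0960922241211, 71.68653869628906), 11.210430145263672) base dist 695.0 z 0.0525
blue [221. 248.] ((458.3164978027344, 327.26953125), (68.16727447509766, 70.52279663085938), 5.6859636306762695) base dist 563.0 z 0.0528
orange [248.46153846 213.84615385] [0.45719438 0.32759937 0.13780574] 0.14222838147078862
red [177.125      374.04166667] 24 [ 0.65884104 -0.09445909  0.10828354]
plane [0.56494427 0.00392851 0.08033261] [0.26595963 0.44984524 0.85258708] tilt 31.50582041810719 yaw of x -2.1047384282804353 2545
```

View pics/crop1.png

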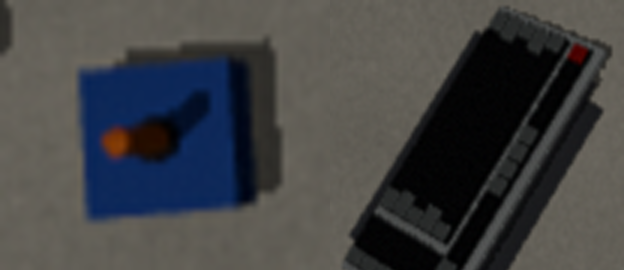

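The crop confirms it: the pick stands in the block at (222,247), which is at (0.458, 0.327) m and nearest the base at 0.56 m. The red key is at the far upper-right end of the keyboard. I'll move towards the keyboard for a closer wrist view.

play_rows([
  [100, 2, 3.5, 1.5, 0, 0, 0.06],
  [100, 2.5, 3.8, 1.5, 0, 0, 0.06],
  [100, 2.5, 3.8, 1.5, 0, 0, 0.06],
  [100, 2.5, 3.8, 1.5, 0, 0, 0.06],
  [100, 2.5, 3.8, 1.5, 0, 0, 0.06],
  [100, 2.5, 3.8, 1, 0, 0, 0.06],
  [100, 2.5, 3.8, 1, 0, 0, 0.06],
  [100, 2.5, 3.8, 1, 0, 0, 0.06],
  [100, 2.5, 3.8, 1, 0, 0, 0.06],
  [100, 2.5, 3.8, 1, 0, 0, 0.07],
  [100, 2.5, 3.8, 1, 0, 0, 0.07],
  [100, 2, 3, 0, 0, 0, 0.07],
])

```text
time_s: 1.3
tool_pos: [0.4367, -0.0572, 0.3674]
ee_rot: [0.001, 0.869, 0.495, 0.001]
ft_force: [0.9, -0.2, 0.3]
grip_width: 1.003
gripper_force: 0.0
```

```bash
cat > look.py <<'E'
from h import *
import sys
t=sys.argv[1]
s=observe(); md=model("wrist"); im,D=grab_frame("wrist"); np.savez(f"{t}.npz",im=im,D=D,K=md[0],E=md[1]); save(t,im)
print({k:np.round(s[k],3).tolist() for k in("time_s","joint_positions","tool_pos","ee_rot","ft_force","grip_width")})
print("cam",-md[1][:3,:3].T@md[1][:3,3], "axis",-md[1][2,:3])
E
python3 look.py w1
```

```text
{'time_s': 1.3, 'joint_positions': [-0.305, 0.105, 1.462, 0.0, 1.572, 0.231], 'tool_pos': [0.437, -0.057, 0.367], 'ee_rot': [0.001, 0.869, 0.495, 0.001], 'ft_force': [0.874, -0.185, 0.294], 'grip_width': 1.003}
cam [0.47764425 0.01059525 0.51144256] axis [-0.15670239 -0.26847229 -0.9504562 ]
```

View pics/w1.png

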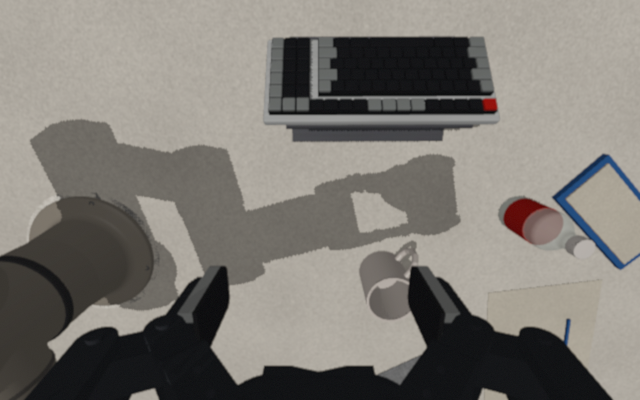

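The wrist view shows the keyboard at columns 265–497 and rows 37–125. The red key is at (489,105) and the number pad is on the left. The gap runs along row ~97, then turns up the column at ~314. I'll go closer with a partial tilt, so the camera looks square onto the keys.

play_rows([
  [100, 2.2, 1, -2.6, -0.043, 0.025, 0],
  [100, 2.2, 1, -2.6, -0.043, 0.025, 0],
  [100, 2.2, 1, -2.6, -0.043, 0.025, 0],
  [100, 2.2, 1, -2.6, -0.043, 0.025, 0],
  [100, 2.2, 1, -2.6, -0.043, 0.025, 0],
  [100, 2.2, 1, -2.6, -0.043, 0.025, 0],
  [100, 0, 0, 0, 0, 0, 0],
  [100, 0, 0, 0, 0, 0, 0],
])

```text
time_s: 2.15
tool_pos: [0.5671, 0.0008, 0.2089]
ee_rot: [0.074, 0.86, 0.488, -0.13]
ft_force: [0.5, -0.6, 0.2]
grip_width: 1.002
gripper_force: 0.0
```

```bash
python3 look.py w2
```

```text
{'time_s': 2.15, 'joint_positions': [0.007, 0.544, 1.301, -0.258, 1.458, 0.595], 'tool_pos': [0.567, 0.001, 0.209], 'ee_rot': [0.074, 0.86, 0.488, -0.13], 'ft_force': [0.494, -0.588, 0.198], 'grip_width': 1.002}
cam [0.62823505 0.101669   0.32282185] axis [-0.29571998 -0.4970945  -0.8157492 ]
```

View pics/w2.png

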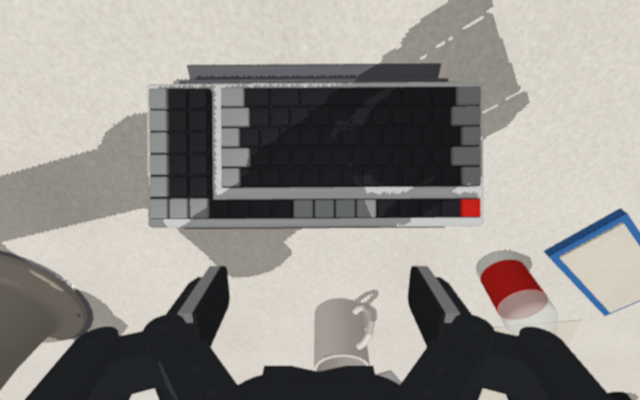

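The view is now square on. The keyboard spans columns 149–482 and rows 85–227. The long gap runs along row ~193 from the red key at (471,208) to the corner near (217,193), and the short gap runs up column ~217 to row ~87 at the lower edge. I'll measure it from depth.

```bash
cat > m2.py <<'E'
from h import *
f=np.load("w2.npz"); md=(f["K"],f["E"],None); im,D=f["im"],f["D"]
P=cloud("wrist",D,md); hsv=cv2.cvtColor(im,cv2.COLOR_RGB2HSV)
q=P[95:185,250:450].reshape(-1,3); A=q[np.isfinite(q[:,0])]; q=A
for t in (.01,.004,.002,.0015):
    c0=A.mean(0); nn=np.linalg.svd(A-c0,full_matrices=False)[2][2]; nn*=np.sign(nn[2]); A=q[abs((q-c0)@nn)<t]
print("plane n",nn,"tilt",np.degrees(np.arccos(nn[2])),"yaw",np.arctan2(-nn[1],-nn[0]),len(A),"std",((A-c0)@nn).std())
h=(P-c0)@nn*1000
for c in (240,300,350,400,440,470): print("col",c,"rows186-202",np.round(h[186:203,c],1))
for r in (100,120,150,175): print("row",r,"cols205-225",np.round(h[r,205:226],1))
np.savez("pl.npz",c0=c0,n=nn)
E
python3 m2.py
```

```text
plane n [0.29143651 0.49454485 0.81883463] tilt 35.0316944633478 yaw -2.1033128718662812 14320 std 0.000659236563237294
col 240 rows186-202 [ -3.6 -10.  -13.1 -12.1 -11.4 -12.3 -12.2 -11.  -12.5 -10.8 -11.8 -12.6
  -9.6  -4.   -0.3  -0.6  -0.4]
col 300 rows186-202 [ -4.8 -11.3 -11.1 -12.4 -11.8 -11.3 -12.  -11.2 -11.8 -11.9 -11.3 -10.9
  -3.3  -0.4   0.8  -0.7  -0.6]
col 350 rows186-202 [ -4.2 -13.7 -11.8 -12.4 -11.6 -12.9 -10.7 -11.3 -12.7 -10.2 -11.5 -12.8
  -4.1  -0.1  -0.4  -0.2  -0.3]
col 400 rows186-202 [ -8.5 -10.4 -12.3 -13.3 -11.5 -11.8 -12.2 -12.  -11.  -11.9 -10.9 -12.7
  -3.7  -0.5  -0.4  -0.8  -0.1]
col 440 rows186-202 [-12.2 -12.8 -11.8 -11.7 -12.  -11.7 -12.8 -11.7 -11.9 -12.2 -12.5 -12.7
  -4.1  -3.3  -1.5  -0.9  -2.8]
col 470 rows186-202 [-11.1 -12.1 -11.  -10.5 -12.3 -11.3 -11.6 -11.3 -11.4 -12.2 -12.2 -11.4
  -1.7   0.4   0.5   0.3  -0.7]
row 100 cols205-225 [  0.1   0.7  -0.1  -2.9  -3.6  -5.5  -8.5 -11.1 -11.9 -11.3 -11.8 -11.5
 -12.5 -11.9 -12.3 -12.2   1.    1.   -0.1   0.1   1.5]
row 120 cols205-225 [ -0.2   0.8  -1.1  -3.3  -3.6  -5.3  -7.4  -9.7 -12.5 -11.2 -11.9 -11.7
 -12.6 -11.8 -11.4 -12.8  -1.4   0.6  -0.2  -0.2   0. ]
row 150 cols205-225 [  0.4  -0.   -0.4  -2.8  -2.9  -5.4  -7.9 -11.2 -10.4 -12.2 -11.9 -12.3
 -11.6 -12.8 -11.3 -11.1 -12.5  -0.1   0.3  -1.3  -0.5]
row 175 cols205-225 [ -3.6  -4.4  -3.8  -3.5  -3.3  -5.2  -8.3  -8.  -13.  -11.8 -11.9 -11.7
 -11.7 -11.9 -11.6 -11.  -12.5  -0.1   0.3   0.4   0.3]
```

```bash
cat >> m2.py <<'E'
print("-----")
n=R.from_rotvec([0,0,0]).apply(nn); kx=np.array([0,0,1])-nn*nn[2]; kx/=np.linalg.norm(kx); ky=np.cross(nn,kx)
U=(P-c0)@ky*1000; V=(P-c0)@kx*1000
med=lambda a:np.round(np.nanmedian(a),2)
# long gap: per column, key-top edges & wall points (V)
fl=(h<-10)
lo=[];hi=[];wl=[];wh=[];cc=[]
for c in range(232,478,2):
    fr=np.where(fl[183:204,c])[0]+183
    if len(fr)<6: continue
    lo.append([U[fr[0],c],V[fr[0],c]]); hi.append([U[fr[-1],c],V[fr[-1],c]])
lo,hi=np.array(lo),np.array(hi)
for nme,a in(("row-top",lo),("row-bot",hi)):
    p=np.polyfit(a[:,0],a[:,1],1); print(nme,"floor edge V med",med(a[:,1]),"pctl",np.percentile(a[:,1],[10,90]).round(1),"slope",p[0].round(4))
m=np.zeros_like(fl); m[183:204,225:480]=1
for s in ((-9,-4.3),(-.8,.8)):
    w=m&(h>s[0])&(h<s[1]); 
    print("pts",s,"near top rows:",np.percentile(V[w&(np.arange(400)[:,None]<190)],[1,10,50,90,99]).round(1) ,"near bottom:",np.percentile(V[w&(np.arange(400)[:,None]>194)],[1,10,50,90,99]).round(1))
lo=[];hi=[];el=[]
for r in range(95,180,2):
    fr=np.where(fl[r,203:228])[0]+203
    if len(fr)<5: continue
    lo.append(U[r,fr[0]]);hi.append(U[r,fr[-1]]); el.append([r]); 
print("short gap floor edges U: left",np.percentile(lo,[10,50,90]).round(1),"right",np.percentile(hi,[10,50,90]).round(1))
m=np.zeros_like(fl); m[95:180,203:232]=1; ci=np.arange(640)[None,:]
w=m&(h>-9)&(h<-4.3)
print("left wall U",np.percentile(U[w&(ci<215)],[5,50,95]).round(1))
w=m&(abs(h)<.8); print("right key-top edge U",np.percentile(U[w&(ci>217)],[0.5,2,5,50,99]).round(1),"left key-top",np.percentile(U[w&(ci<214)],[50,95,98]).round(1))
# open ends: floor extents, red key, base extents
print("V of floor at short gap's top rows:",[ (r,np.round(h[r,214:219].mean(),1),np.round(V[r,216],1)) for r in range(80,95)])
print("U of floor at the red end:",[(c,np.round(h[191:196,c].mean(),1),np.round(U[193,c],1)) for c in range(472,490)])
rd=((hsv[...,0]<8)|(hsv[...,0]>172))&(hsv[...,1]>150); rd[:,:440]=0; rd[:,490:]=0; rd[240:]=0
print("red U,V range",np.nanpercentile(U[rd],[2,50,98]).round(1),np.nanpercentile(V[rd],[2,50,98]).round(1))
np.savez("pl.npz",c0=c0,n=nn,kx=kx,ky=ky); print(c0,kx,ky)
E
python3 m2.py | sed -n '/-----/,$p'
```

```text
-----
row-top floor edge V med 39.25 pctl [39.  39.7] slope 0.0011
row-bot floor edge V med 48.53 pctl [48.  48.8] slope 0.0015
pts (-9, -4.3) near top rows: [36.3 37.8 38.7 39.1 39.1] near bottom: [49.  49.2 49.6 50.8 53.5]
pts (-0.8, 0.8) near top rows: [36.1 36.4 37.2 38.  38.2] near bottom: [50.  50.5 52.1 53.6 54.2]
short gap floor edges U: left [-120.  -119.7 -119.3] right [-113.1 -112.8 -112.2]
left wall U [-121.2 -119.8 -119.3]
right key-top edge U [-108.5 -108.1 -107.8 -104.1  -99.8] left key-top [-122.1 -120.5 -120.3]
V of floor at short gap's top rows: [(80, np.float64(-15.3), np.float64(-56.6)), (81, np.float64(-15.9), np.float64(-56.4)), (82, np.float64(-15.3), np.float64(-54.9)), (83, np.float64(-11.8), np.float64(-53.0)), (84, np.float64(nan), np.float64(-52.0)), (85, np.float64(-11.8), np.float64(-51.2)), (86, np.float64(-12.0), np.float64(-50.3)), (87, np.float64(-12.0), np.float64(-49.2)), (88, np.float64(-12.1), np.float64(-48.4)), (89, np.float64(-11.1), np.float64(-46.9)), (90, np.float64(-11.8), np.float64(-46.8)), (91, np.float64(-11.5), np.float64(-45.8)), (92
[... 438 characters left out ...]
oat64(-12.1), np.float64(114.0)), (479, np.float64(-12.1), np.float64(114.4)), (480, np.float64(-11.5), np.float64(115.6)), (481, np.float64(-11.8), np.float64(116.5)), (482, np.float64(-12.8), np.float64(117.8)), (483, np.float64(-120.6), np.float64(175.6)), (484, np.float64(-120.3), np.float64(176.2)), (485, np.float64(-120.4), np.float64(177.5)), (486, np.float64(-120.5), np.float64(179.4)), (487, np.float64(-120.7), np.float64(179.9)), (488, np.float64(-120.1), np.float64(181.1)), (489, np.float64(-120.6), np.float64(182.7))]
red U,V range [ 94.  100.6 108.4] [50.8 57.6 65.2]
[ 0.5971188  -0.00279178  0.07561567] [-0.41572482 -0.70545235  0.57402948] [ 0.86153214 -0.50770303  0.        ]
```

The numbers agree with the given sizes. The key plane tilts 35.03° with yaw -2.103. The long gap's walls are at V 38.8 and 49.2 mm, so its centre is at 44.0. The short gap's centre is at U ≈ -114.3, and the floor is 12 mm down. Next I'll move above the pick.

play_rows([
  [100, -1, 3, 1, 0.043, -0.025, 0],
  [100, -1, 3.5, 1, 0.043, -0.025, 0],
  [100, -1.2, 3.7, 0.5, 0.043, -0.025, 0],
  [100, -1.2, 3.7, 0.5, 0.043, -0.025, 0],
  [100, -1.2, 3.7, 0.5, 0.043, -0.025, 0],
  [100, -1.2, 3.7, 0.5, 0.043, -0.025, 0],
  [100, -1.2, 3.7, 0, 0, 0, 0],
  [100, -1.2, 3.7, 0, 0, 0, 0],
  [100, -1.2, 3.5, 0, 0, 0, 0],
  [100, -0.7, 0.7, 0, 0, 0, 0],
  [100, 0, 0, 0, 0, 0, 0],
  [100, 0, 0, 0, 0, 0, 0],
])

```text
time_s: 3.4
tool_pos: [0.4569, 0.3283, 0.2517]
ee_rot: [0.0, 0.87, 0.493, 0.001]
ft_force: [-0.7, -0.7, -0.1]
grip_width: 1.004
gripper_force: 0.0
```

```bash
python3 look.py w3
cat > m3.py <<'E'
from h import *
f=np.load("w3.npz"); md=(f["K"],f["E"],None); im,D=f["im"],f["D"]
P=cloud("wrist",D,md); hsv=cv2.cvtColor(im,cv2.COLOR_RGB2HSV)
b=(hsv[...,0]>105)&(hsv[...,0]<125)&(hsv[...,1]>130)&(abs(P[...,2]-.052)<.004)
n,l,st,c=cv2.connectedComponentsWithStats(b.astype(np.uint8))
for i in range(1,n):
    if st[i,4]>800: q=P[l==i]; print("blue",c[i].round(),cv2.minAreaRect(q[:,:2].astype(np.float32)*1000),np.median(q[:,2]))
o=(hsv[...,0]<16)&(hsv[...,1]>150)&(hsv[...,2]>60)&(P[...,2]>.05)&(P[...,2]<.15)
uv=np.argwhere(o); print("orange px",uv.min(0),uv.max(0))
for a in((.06,.08),(.08,.1),(.1,.12),(.12,.134),(.1355,.145)):
    q=P[o&(P[...,2]>a[0])&(P[...,2]<a[1])]; print(a,len(q),q.mean(0).round(4),q.min(0).round(4),q.max(0).round(4))
E
python3 m3.py
```

```text
{'time_s': 3.4, 'joint_positions': [0.487, 0.396, 1.385, -0.001, 1.358, 1.028], 'tool_pos': [0.457, 0.328, 0.252], 'ee_rot': [0.0, 0.87, 0.493, 0.001], 'ft_force': [-0.704, -0.727, -0.142], 'grip_width': 1.004}
cam [0.49820029 0.39583774 0.395736  ] axis [-0.15803023 -0.26687243 -0.95068688]
blue [302.  35.] ((520.7789916992188, 462.0931396484375), (68.76737976074219, 69.64727020263672), 11.039779663085938) 0.053263325363885845
blue [320. 175.] ((460.351806640625, 326.675048828125), (69.65345001220703, 69.6197738647461), 6.021866798400879) 0.05322818440013469
blue [506. 186.] ((635.4369506835938, 209.04708862304688), (70.36817169189453, 69.66769409179688), 87.49144744873047) 0.05325059260176239
orange px [176 314] [399 639]
(0.06, 0.08) 41 [0.4623 0.3309 0.0712] [0.4559 0.3255 0.0621] [0.4664 0.3328 0.0792]
(0.08, 0.1) 55 [0.4623 0.3311 0.0904] [0.4565 0.3266 0.0803] [0.4666 0.3331 0.0997]
(0.1, 0.12) 121 [0.5658 0.1081 0.1084] [ 0.4581 -0.0954  0.1   ] [0.6631 0.3328 0.1193]
(0.12, 0.134) 50 [0.4626 0.3311 0.1273] [0.457  0.3269 0.1202] [0.4666 0.333  0.1339]
(0.1355, 0.145) 86 [0.461  0.3277 0.1384] [0.4543 0.3205 0.1357] [0.4666 0.333  0.1404]
```

View pics/w3.png

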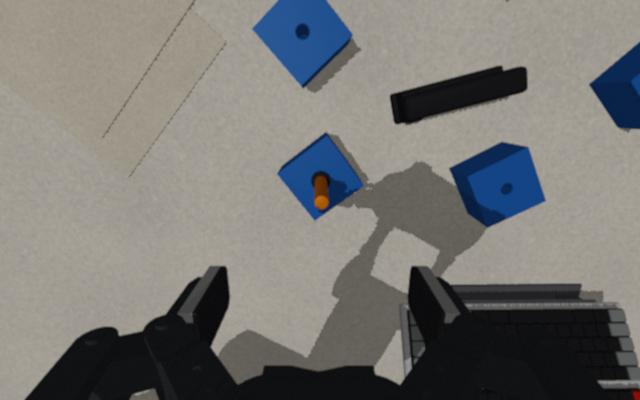

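The pick stands upright in the block at (320,175), with its handle end at (321,201). It measures (0.461, 0.327), with the handle top at z ≈ 0.138, which matches. I'll descend and grip.

play_rows([
  [100, 0.4, -0.15, -1.5, 0, 0, 0],
  [100, 0, 0, -2.5, 0, 0, 0],
  [100, 0, 0, -2.5, 0, 0, 0],
  [100, 0, 0, -2.5, 0, 0, 0],
  [100, 0, 0, -2.5, 0, 0, 0],
  [100, 0, 0, -2.5, 0, 0, 0],
  [100, 0, 0, -2, 0, 0, 0],
  [100, 0, 0, -0.9, 0, 0, 0],
  [40, 0, 0, 0, 0, 0, 0],
  [0, 0, 0, 0, 0, 0, 0],
  [0, 0, 0, 0, 0, 0, 0],
  [0, 0, 0, 0, 0, 0, 0],
])

```text
time_s: 4.65
tool_pos: [0.4611, 0.3283, 0.0824]
ee_rot: [0.0, 0.87, 0.493, 0.001]
ft_force: [0.3, 0.5, 0.7]
grip_width: 0.333
gripper_force: 0.0
```

play_rows([
  [0, 0, 0, 0, 0, 0, 0],
  [0, 0, 0, 0, 0, 0, 0],
  [0, 0, 0, 0, 0, 0, 0],
  [0, 0, 0, 0, 0, 0, 0],
  [0, 0, 0, 0, 0, 0, 0],
])

```text
time_s: 5.15
tool_pos: [0.4608, 0.3283, 0.082]
ee_rot: [0.0, 0.87, 0.493, 0.001]
ft_force: [-0.9, -0.2, 5.8]
grip_width: 0.138
gripper_force: 58.4
```

Gripped: opening 0.138 and pad force 58 N. Now I'll lift it.

play_rows([
  [0, 0, 0, 1, 0, 0, 0],
  [0, 0, 0, 1.5, 0, 0, 0],
  [0, 0, 0, 2, 0, 0, 0],
  [0, 0, 0, 2.5, 0, 0, 0],
  [0, 0, 0, 2.5, 0, 0, 0],
  [0, 0, 0, 2.5, 0, 0, 0],
  [0, 0, 0, 2, 0, 0, 0],
  [0, 0, 0, 2, 0, 0, 0],
  [0, 0, 0, 0, 0, 0, 0],
  [0, 0, 0, 0, 0, 0, 0],
])

```text
time_s: 6.15
tool_pos: [0.4603, 0.328, 0.241]
ee_rot: [0.0, 0.87, 0.493, -0.0]
ft_force: [-1.1, 0.1, -1.0]
grip_width: 0.136
gripper_force: 58.4
```

```bash
python3 look.py w4
cat > tgt.py <<'E'
from h import *
k=np.load("pl.npz"); c0,n,kx,ky=k["c0"],k["n"],k["kx"],k["ky"]
L=.070
Rt=np.stack([-kx,ky,-n],1)  # tool axes; tool y = ky (check sign below)
def rt(): 
    q=observe()["ee_rot"]; return R.from_quat([q[1],q[2],q[3],q[0]])
def goal(U,V,h):
    tip=c0+ky*U/1e3+kx*V/1e3+n*h/1e3
    return tip+n*L
if __name__=="__main__":
    import sys
    r=rt(); Rm=r.as_matrix(); print("tool axes x,y",Rm[:,0].round(3),Rm[:,1].round(3),"want",Rt[:,0].round(3),Rt[:,1].round(3),np.linalg.det(Rt))
    p=np.array(observe()["tool_pos"]); g=goal(*map(float,sys.argv[1:4]))
    print("goal",g.round(4),"delta cm",((g-p)*100).round(2),"rotvec",(R.from_matrix(Rt)*r.inv()).as_rotvec().round(4))
    tip=p+Rm[:,2]*L-c0; print("tip UVh now",(tip@ky*1e3).round(2),(tip@kx*1e3).round(2),(tip@n*1e3).round(2))
E
python3 tgt.py 104 44 60
python3 - <<'E'
from h import *
f=np.load("w2.npz"); P=cloud("wrist",f["D"],(f["K"],f["E"],None)); print("desk z in w2",np.nanmedian(P[5:50,50:350,2]))
f=np.load("w3.npz"); P=cloud("wrist",f["D"],(f["K"],f["E"],None)); print("desk z in w3",np.nanmedian(P[200:240,50:150,2]))
E
```

```text
{'time_s': 6.15, 'joint_positions': [0.484, 0.409, 1.394, -0.0, 1.338, 1.023], 'tool_pos': [0.46, 0.328, 0.241], 'ee_rot': [0.0, 0.87, 0.493, -0.0], 'ft_force': [-1.106, 0.063, -0.978], 'grip_width': 0.136}
cam [0.50185143 0.39559063 0.38500517] axis [-0.15992518 -0.26750227 -0.95019286]
tool axes x,y [ 0.514  0.858 -0.001] [ 0.858 -0.514 -0.001] want [ 0.416  0.705 -0.574] [ 0.862 -0.508  0.   ] 1.0000000000000004
goal [ 0.7063 -0.0223  0.2073] delta cm [ 24.63 -35.01  -3.3 ] rotvec [-0.5247  0.3109  0.0074]
tip UVh now -286.04 -121.79 200.99
desk z in w2 0.0011263483892794738
desk z in w3 0.0010260053477498597
```

View pics/w4.png

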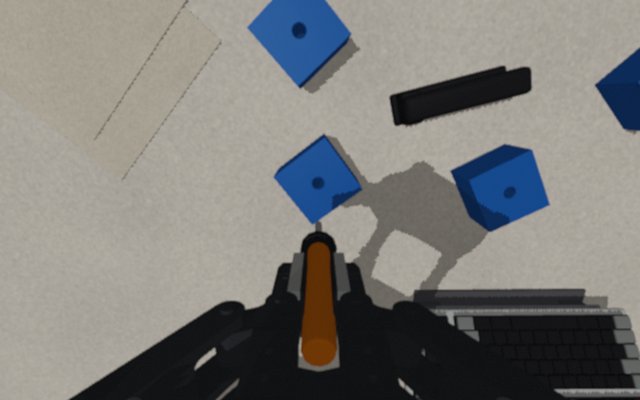

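The pick is held straight, with its tip at about (318,223). Both the desk and holder heights read 1.1 mm high in the wrist camera, so I'll correct for that. Next I'll measure the tip in the same camera, so any camera bias cancels.

```bash
cat > tipm.py <<'E'
from tgt import *
f=np.load("w4.npz"); md=(f["K"],f["E"],None); D=f["D"]; P=cloud("wrist",D,md)
p=np.array([.4603,.328,.241]); q=[0,.87,.493,0]; Rm=R.from_quat([q[1],q[2],q[3],q[0]]).as_matrix()
T=(P-p)@Rm*1000
m=np.zeros(D.shape,bool); m[212:236,305:332]=1; m&=(T[...,2]>30)&(T[...,2]<90)&(abs(T[...,0])<20)
for r in range(214,236):
    c=np.where(m[r])[0]
    if len(c): print(r,c.min(),c.max(),np.nanmedian(T[r,c],axis=0).round(1))
E
python3 tipm.py
```

```text
221 316 320 [ 0.2  0.8 64.9]
222 316 321 [ 0.2  1.1 62.9]
223 315 321 [ 0.   0.8 61.3]
224 315 321 [-0.   0.8 59.6]
225 315 321 [ 0.2  1.1 57.1]
226 315 321 [ 0.1  0.8 55.5]
227 315 321 [-0.2  0.8 54.4]
228 315 321 [-0.2  0.8 52.6]
229 315 321 [-0.4  0.8 51.1]
230 315 321 [-0.1  1.4 48.8]
```

```bash
python3 - <<'E'
s=open("tgt.py").read()
s=s.replace("L=.070\n","c0=c0-[0,0,.0011]\nO=np.array([-.0018,.00085,.070]) # tip in tool frame\n").replace("return tip+n*L","return tip-Rt@O").replace("p+Rm[:,2]*L-c0","p+Rm@O-c0")
open("tgt.py","w").write(s)
E
python3 tgt.py 104 44 40
```

```text
tool axes x,y [ 0.514  0.858 -0.001] [ 0.858 -0.514 -0.001] want [ 0.416  0.705 -0.574] [ 0.862 -0.508  0.   ] 1.0000000000000004
goal [ 0.7005 -0.0305  0.1888] delta cm [ 24.05 -35.83  -5.15] rotvec [-0.5247  0.3109  0.0074]
tip UVh now -285.21 -119.67 200.85
```

play_rows([
  [0, 1, -1.5, 0, -0.04, 0.025, 0],
  [0, 2, -3, 0, -0.045, 0.026, 0],
  [0, 2.1, -3.1, 0, -0.045, 0.026, 0],
  [0, 2.1, -3.1, 0, -0.045, 0.026, 0],
  [0, 2.1, -3.1, 0, -0.045, 0.026, 0],
  [0, 2.1, -3.1, 0, -0.045, 0.026, 0],
  [0, 2.1, -3.1, 0, -0.045, 0.026, 0],
  [0, 2.1, -3.1, 0, -0.045, 0.026, 0],
  [0, 2.1, -3.1, 0, -0.045, 0.026, 0],
  [0, 2.1, -3.1, 0, -0.045, 0.026, 0],
  [0, 2.1, -3.1, 0, -0.045, 0.026, 0],
  [0, 1.5, -2.5, 0, -0.03, 0.02, 0],
])

```text
time_s: 7.4
tool_pos: [0.695, -0.0227, 0.2385]
ee_rot: [0.148, 0.83, 0.471, -0.259]
ft_force: [0.3, -0.7, -0.8]
grip_width: 0.135
gripper_force: 58.4
```

play_rows([
  [0, 0.7, -1, -2, 0, 0, 0],
  [0, 0, 0, -2, 0, 0, 0],
  [0, 0, 0, 0, 0, 0, 0],
  [0, 0, 0, 0, 0, 0, 0],
])

```text
time_s: 7.8
tool_pos: [0.7011, -0.0308, 0.2003]
ee_rot: [0.148, 0.83, 0.471, -0.258]
ft_force: [0.3, 0.7, 1.2]
grip_width: 0.132
gripper_force: 58.5
```

```bash
python3 look.py w5;python3 tgt.py 104 44 40
```

```text
{'time_s': 7.8, 'joint_positions': [0.058, 0.972, 0.607, -0.519, 1.886, 0.515], 'tool_pos': [0.701, -0.031, 0.2], 'ee_rot': [0.148, 0.83, 0.471, -0.258], 'ft_force': [0.285, 0.686, 1.196], 'grip_width': 0.132}
cam [0.77655042 0.09441247 0.2734473 ] axis [-0.40621057 -0.6850379  -0.60474462]
tool axes x,y [ 0.424  0.706 -0.567] [ 0.859 -0.512  0.005] want [ 0.416  0.705 -0.574] [ 0.862 -0.508  0.   ] 1.0000000000000004
goal [ 0.7005 -0.0305  0.1888] delta cm [-0.1   0.01 -1.28] rotvec [-0.0044  0.0089  0.005 ]
tip UVh now 105.03 50.47 50.74
```

View pics/w5.png

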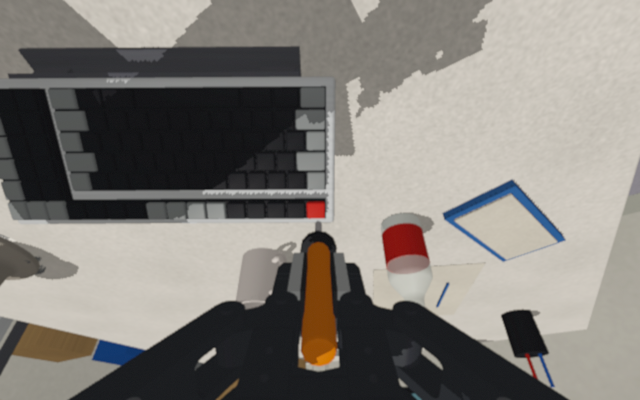

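The tip at (318,224) is next to the red key at (316,210), held high and slightly upslope, as computed. I'll correct and come down to about 12 mm above the key tops, then check against the gap in the same image.

play_rows([
  [0, -0.1, 0, -1.28, -0.0044, 0.0089, 0.005],
  [0, -0.2, -0.3, -0.6, 0, 0, 0],
  [0, -0.2, -0.4, -0.6, 0, 0, 0],
  [0, -0.2, -0.4, -0.6, 0, 0, 0],
  [0, -0.2, -0.3, -0.5, 0, 0, 0],
  [0, 0, 0, 0, 0, 0, 0],
  [0, 0, 0, 0, 0, 0, 0],
  [0, 0, 0, 0, 0, 0, 0],
])

```text
time_s: 8.65
tool_pos: [0.6927, -0.0449, 0.166]
ee_rot: [0.149, 0.828, 0.473, -0.261]
ft_force: [-0.0, -0.3, -0.6]
grip_width: 0.133
gripper_force: 58.5
```

```bash
python3 look.py w6;python3 tgt.py 104 44 12
cat > m6.py <<'E'
from tgt import *
import sys
t=sys.argv[1]; f=np.load(t+".npz"); md=(f["K"],f["E"],None); D=f["D"]; P=cloud("wrist",D,md)-(c0+[0,0,.0011])
U,V,h=P@ky*1e3,P@kx*1e3,P@n*1e3
m=(abs(h)<1.5)&(abs(V)<35)&(abs(U)<100); print("key plane here: h med",np.median(h[m]).round(2),m.sum())
fl=(h<-9.5)&(h>-14)&(V>33)&(V<55)&(U>-95)&(U<85)
fv=[]
for a in range(-90,85,5):
    w=fl&(U>a)&(U<a+5)
    if w.sum()>15: fv.append([np.percentile(V[w],3),np.percentile(V[w],97)])
print("floor V edges",np.median(fv,0).round(2))
Rm=rt().as_matrix(); p=np.array(observe()["tool_pos"]); C=cloud("wrist",D,md); T=(C-p)@Rm*1000
s=(abs(T[...,0])<7)&(abs(T[...,1])<5)&(T[...,2]>45)&(T[...,2]<75)
px=np.argwhere(s); print("shank px rows",px[:,0].min(),px[:,0].max(),"cols",px[:,1].min(),px[:,1].max())
for r in range(px[:,0].min(),px[:,0].max()+1):
    c=np.where(s[r])[0]
    if len(c)>1: print(r,c.min(),c.max(),"tool",np.median(T[r,c],0).round(1),"UVh",np.median(U[r,c]).round(1),np.median(V[r,c]).round(1),np.median(h[r,c]).round(1))
E
python3 m6.py w6
```

```text
{'time_s': 8.65, 'joint_positions': [0.043, 0.964, 0.719, -0.516, 1.791, 0.547], 'tool_pos': [0.693, -0.045, 0.166], 'ee_rot': [0.149, 0.828, 0.473, -0.261], 'ft_force': [-0.048, -0.296, -0.604], 'grip_width': 0.133}
cam [0.76795271 0.08101543 0.23825959] axis [-0.40606079 -0.68944311 -0.599819  ]
tool axes x,y [ 0.417  0.705 -0.573] [ 0.861 -0.508  0.001] want [ 0.416  0.705 -0.574] [ 0.862 -0.508  0.   ] 1.0000000000000004
goal [ 0.6923 -0.0444  0.1659] delta cm [-0.04  0.04 -0.01] rotvec [-0.0002  0.0011  0.0004]
tip UVh now 104.6 44.11 11.95
key plane here: h med -0.04 21668
floor V edges [42.1 49.2]
shank px rows 221 230 cols 315 321
221 316 320 tool [-0.7  0.7 66.1] UVh 104.5 42.4 14.9
222 316 321 tool [-0.9  1.1 64.6] UVh 104.8 42.6 16.5
223 315 321 tool [-0.9  0.7 62.7] UVh 104.5 42.6 18.3
224 315 321 tool [-0.8  0.7 60.4] UVh 104.5 42.5 20.6
225 315 321 tool [-0.9  0.7 58.9] UVh 104.5 42.6 22.1
226 315 321 tool [-0.8  0.7 56.5] UVh 104.5 42.4 24.5
227 315 321 tool [-0.9  0.7 55. ] UVh 104.5 42.6 26.0
228 315 321 tool [-0.6  0.7 52.6] UVh 104.5 42.3 28.5
229 315 321 tool [-0.5  0.7 50.5] UVh 104.5 42.2 30.6
230 315 321 tool [-1.1  2.  50.1] UVh 105.8 42.8 30.9
```

View pics/w6.png

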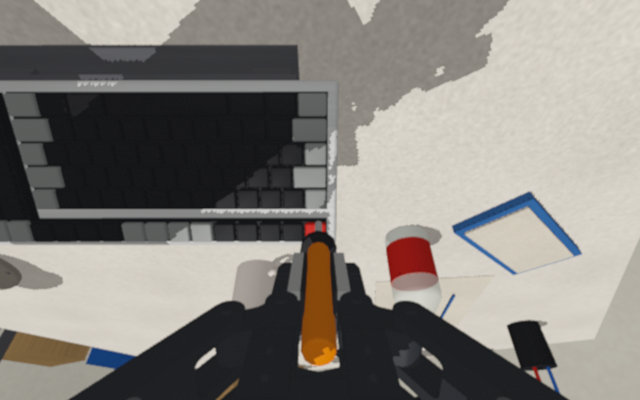

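The tip is square above the gap by the red key. Here the camera gives the shank axis at V ≈ 44.7, about 0.6 mm upslope of the gap centre. I'll correct that and insert to 8.5 mm depth.

play_rows([
  [0, -0.053, 0.088, -0.034, 0, 0, 0],
  [0, -0.12, -0.203, -0.336, 0, 0, 0],
  [0, -0.12, -0.203, -0.336, 0, 0, 0],
  [0, -0.12, -0.203, -0.336, 0, 0, 0],
  [0, -0.12, -0.203, -0.336, 0, 0, 0],
  [0, -0.12, -0.203, -0.336, 0, 0, 0],
  [0, 0, 0, 0, 0, 0, 0],
  [0, 0, 0, 0, 0, 0, 0],
])

```text
time_s: 9.5
tool_pos: [0.686, -0.0543, 0.1484]
ee_rot: [0.149, 0.828, 0.473, -0.261]
ft_force: [1.0, -0.3, -1.0]
grip_width: 0.131
gripper_force: 58.5
```

```bash
sed -i 's/-.0018,.00085,.070/-.0023,.0008,.070/' tgt.py
cat > chk.py <<'E'
from tgt import *
s=observe(); p=np.array(s["tool_pos"]); Rm=rt().as_matrix(); t=p+Rm@O-c0; F=np.array(s["ft_force"])
print("t",np.round(s["time_s"],2),"UVh",(t@np.array([ky,kx,n]).T*1e3).round(2),"F uvh",np.round([F@ky,F@kx,F@n],1),"rot err",(R.from_matrix(Rt)*rt().inv()).as_rotvec().round(4),"q",np.round(s["joint_positions"],2))
E
python3 chk.py
```

```text
t 9.5 UVh [103.48  44.09  -9.11] F uvh [ 1.  -0.7 -0.6] rot err [-0.0002  0.0002  0.0006] q [ 0.03  0.96  0.78 -0.51  1.74  0.56]
```

play_rows([
  [0, -0.2585, 0.1523, 0, 0, 0, 0],
  [0, -0.2585, 0.1523, 0, 0, 0, 0],
  [0, -0.2585, 0.1523, 0, 0, 0, 0],
  [0, -0.2585, 0.1523, 0, 0, 0, 0],
  [0, -0.2585, 0.1523, 0, 0, 0, 0],
  [0, -0.2585, 0.1523, 0, 0, 0, 0],
  [0, -0.2585, 0.1523, 0, 0, 0, 0],
  [0, -0.2585, 0.1523, 0, 0, 0, 0],
  [0, -0.2585, 0.1523, 0, 0, 0, 0],
  [0, -0.2585, 0.1523, 0, 0, 0, 0],
  [0, -0.2585, 0.1523, 0, 0, 0, 0],
  [0, -0.2585, 0.1523, 0, 0, 0, 0],
])

```text
time_s: 10.7
tool_pos: [0.6547, -0.0358, 0.1484]
ee_rot: [0.149, 0.828, 0.473, -0.261]
ft_force: [-0.4, -0.5, -1.5]
grip_width: 0.135
gripper_force: 58.5
```

```bash
python3 chk.py
```

```text
t 10.7 UVh [67.19 44.   -9.04] F uvh [-0.1 -0.3 -1.6] rot err [-0.0002  0.0002  0.0005] q [ 0.06  0.89  0.92 -0.5   1.69  0.62]
```

Tracking well with no contact forces, so I'll continue.

play_rows([
  [0, -0.2585, 0.1523, 0, 0, 0, 0],
  [0, -0.2585, 0.1523, 0, 0, 0, 0],
  [0, -0.2585, 0.1523, 0, 0, 0, 0],
  [0, -0.2585, 0.1523, 0, 0, 0, 0],
  [0, -0.2585, 0.1523, 0, 0, 0, 0],
  [0, -0.2585, 0.1523, 0, 0, 0, 0],
  [0, -0.2585, 0.1523, 0, 0, 0, 0],
  [0, -0.2585, 0.1523, 0, 0, 0, 0],
  [0, -0.2585, 0.1523, 0, 0, 0, 0],
  [0, -0.2585, 0.1523, 0, 0, 0, 0],
  [0, -0.2585, 0.1523, 0, 0, 0, 0],
  [0, -0.2585, 0.1523, 0, 0, 0, 0],
])

```text
time_s: 11.9
tool_pos: [0.6237, -0.0175, 0.1484]
ee_rot: [0.149, 0.828, 0.473, -0.261]
ft_force: [-0.4, 0.3, 0.5]
grip_width: 0.134
gripper_force: 58.5
```

play_rows([
  [0, -0.2585, 0.1523, 0, 0, 0, 0],
  [0, -0.2585, 0.1523, 0, 0, 0, 0],
  [0, -0.2585, 0.1523, 0, 0, 0, 0],
  [0, -0.2585, 0.1523, 0, 0, 0, 0],
  [0, -0.2585, 0.1523, 0, 0, 0, 0],
  [0, -0.2585, 0.1523, 0, 0, 0, 0],
  [0, -0.2585, 0.1523, 0, 0, 0, 0],
  [0, -0.2585, 0.1523, 0, 0, 0, 0],
  [0, -0.2585, 0.1523, 0, 0, 0, 0],
  [0, -0.2585, 0.1523, 0, 0, 0, 0],
  [0, -0.2585, 0.1523, 0, 0, 0, 0],
  [0, -0.2585, 0.1523, 0, 0, 0, 0],
])

```text
time_s: 13.1
tool_pos: [0.5927, 0.0007, 0.1484]
ee_rot: [0.149, 0.828, 0.473, -0.261]
ft_force: [-0.4, -0.0, 0.5]
grip_width: 0.136
gripper_force: 58.5
```

```bash
python3 chk.py; python3 look.py w7 >/dev/null; python3 m6.py w7 | grep -v "^22[5-9]"; python3 chk.py
```

```text
t 13.1 UVh [-4.8  44.05 -9.04] F uvh [-0.3  0.5  0.2] rot err [-0.0001  0.0003  0.0005] q [ 0.11  0.78  1.14 -0.48  1.61  0.73]
key plane here: h med -0.01 25599
floor V edges [42.33 49.28]
shank px rows 212 230 cols 310 323
213 313 315 tool [ 6.5 -1.7 63. ] UVh -7.7 34.5 -2.9
214 310 320 tool [ 6.6 -1.  60.6] UVh -7.0 34.4 -0.5
215 310 323 tool [ 6.   0.1 60.4] UVh -5.9 35.1 -0.2
216 310 323 tool [ 5.2  0.1 60.4] UVh -5.9 35.8 -0.3
217 310 323 tool [ 4.6  0.1 60.2] UVh -5.9 36.5 -0.0
218 310 323 tool [ 3.6  0.1 60.8] UVh -6.0 37.5 -0.7
219 310 323 tool [-1.4 -0.  72.2] UVh -6.0 42.4 -12.1
220 310 323 tool [-2.1 -0.  72. ] UVh -6.0 43.2 -11.9
221 310 323 tool [-2.6  0.  71.4] UVh -6.0 43.7 -11.3
222 310 323 tool [-3.3  0.  71.2] UVh -6.0 44.4 -11.0
223 310 323 tool [-2.7  0.  67.5] UVh -6.0 43.8 -7.3
224 310 323 tool [-3.5  0.1 67.6] UVh -6.0 44.6 -7.5
230 315 321 tool [-0.6  2.1 49.1] UVh -3.9 41.7 11.0
t 13.15 UVh [-5.22 43.99 -8.97] F uvh [ 0.1 -0.4  0. ] rot err [-0.0003 -0.0001  0.0004] q [ 0.12  0.78  1.14 -0.48  1.61  0.73]
```

play_rows([
  [0, -0.2585, 0.1523, 0, 0, 0, 0],
  [0, -0.2585, 0.1523, 0, 0, 0, 0],
  [0, -0.2585, 0.1523, 0, 0, 0, 0],
  [0, -0.2585, 0.1523, 0, 0, 0, 0],
  [0, -0.2585, 0.1523, 0, 0, 0, 0],
  [0, -0.2585, 0.1523, 0, 0, 0, 0],
  [0, -0.2585, 0.1523, 0, 0, 0, 0],
  [0, -0.2585, 0.1523, 0, 0, 0, 0],
  [0, -0.2585, 0.1523, 0, 0, 0, 0],
  [0, -0.2585, 0.1523, 0, 0, 0, 0],
  [0, -0.2585, 0.1523, 0, 0, 0, 0],
  [0, -0.2585, 0.1523, 0, 0, 0, 0],
])

```text
time_s: 14.35
tool_pos: [0.5617, 0.019, 0.1484]
ee_rot: [0.149, 0.828, 0.473, -0.261]
ft_force: [-0.9, -0.1, -0.2]
grip_width: 0.134
gripper_force: 58.5
```

play_rows([
  [0, -0.2585, 0.1523, 0, 0, 0, 0],
  [0, -0.2585, 0.1523, 0, 0, 0, 0],
  [0, -0.2585, 0.1523, 0, 0, 0, 0],
  [0, -0.2585, 0.1523, 0, 0, 0, 0],
  [0, -0.2585, 0.1523, 0, 0, 0, 0],
  [0, -0.2585, 0.1523, 0, 0, 0, 0],
  [0, -0.2585, 0.1523, 0, 0, 0, 0],
  [0, -0.2585, 0.1523, 0, 0, 0, 0],
  [0, -0.2585, 0.1523, 0, 0, 0, 0],
  [0, -0.2585, 0.1523, 0, 0, 0, 0],
  [0, -0.2585, 0.1523, 0, 0, 0, 0],
  [0, -0.2585, 0.1523, 0, 0, 0, 0],
])

```text
time_s: 15.55
tool_pos: [0.5307, 0.0373, 0.1484]
ee_rot: [0.149, 0.828, 0.473, -0.261]
ft_force: [0.6, 0.8, -0.0]
grip_width: 0.134
gripper_force: 58.5
```

```bash
python3 chk.py; python3 look.py w8 >/dev/null
cat > m8.py <<'E'
from tgt import *
f=np.load("w8.npz"); P=cloud("wrist",f["D"],(f["K"],f["E"],None))-(c0+[0,0,.0011]); U,V,h=P@ky*1e3,P@kx*1e3,P@n*1e3
w=(U>-127)&(U<-103)&(V>-35)&(V<20)
print("floor U",np.percentile(U[w&(h<-9.5)&(h>-14)],[2,5,50,95,98]).round(1)); print("wall U",np.percentile(U[w&(h<-4.3)&(h>-9)],[5,25,50,75,95]).round(1))
t=w&(abs(h)<1); print("top edges: left max",np.percentile(U[t&(U<-114)],[90,98]).round(1),"right min",np.percentile(U[t&(U>-114)],[0,2,5]).round(1))
E
python3 m8.py; python3 chk.py
```

```text
t 15.55 UVh [-76.8   44.04  -9.06] F uvh [ 0.1 -0.8  0.6] rot err [-0.0002  0.0003  0.0005] q [ 0.18  0.7   1.32 -0.45  1.56  0.82]
floor U [-119.9 -119.8 -115.7 -111.6 -111.3]
wall U [-121.2 -120.  -119.8 -119.7 -106.1]
top edges: left max [-121.2 -120.6] right min [-108.9 -108.6 -108.5]
t 15.6 UVh [-77.24  44.    -9.02] F uvh [-0.3 -0.2 -0.9] rot err [-0.0002 -0.0001  0.0003] q [ 0.18  0.7   1.32 -0.45  1.56  0.82]
```

The short gap's walls are at U -119.9 and -109, so its centre is at -114.5. I'll go to the corner and then turn down the slope.

play_rows([
  [0, -0.2585, 0.1523, 0, 0, 0, 0],
  [0, -0.2585, 0.1523, 0, 0, 0, 0],
  [0, -0.2585, 0.1523, 0, 0, 0, 0],
  [0, -0.2585, 0.1523, 0, 0, 0, 0],
  [0, -0.2585, 0.1523, 0, 0, 0, 0],
  [0, -0.2585, 0.1523, 0, 0, 0, 0],
  [0, -0.2585, 0.1523, 0, 0, 0, 0],
  [0, -0.2585, 0.1523, 0, 0, 0, 0],
  [0, -0.2585, 0.1523, 0, 0, 0, 0],
  [0, -0.2585, 0.1523, 0, 0, 0, 0],
  [0, -0.2585, 0.1523, 0, 0, 0, 0],
  [0, -0.2585, 0.1523, 0, 0, 0, 0],
])

```text
time_s: 16.8
tool_pos: [0.4996, 0.0556, 0.1484]
ee_rot: [0.149, 0.828, 0.473, -0.261]
ft_force: [0.1, -0.2, -0.0]
grip_width: 0.135
gripper_force: 58.5
```

play_rows([
  [0, -0.112, 0.066, 0, 0, 0, 0],
  [0, 0, 0, 0, 0, 0, 0],
])

```text
time_s: 17.0
tool_pos: [0.4986, 0.0562, 0.1484]
ee_rot: [0.149, 0.828, 0.473, -0.261]
ft_force: [0.9, -0.5, -0.1]
grip_width: 0.134
gripper_force: 58.5
```

```bash
python3 chk.py
```

```text
t 17.0 UVh [-114.     44.03   -9.  ] F uvh [ 1.  -0.1 -0.1] rot err [-0.0002  0.0003  0.0003] q [ 0.22  0.66  1.4  -0.43  1.53  0.87]
```

play_rows([
  [0, 0.1, 0.225, -0.172, 0, 0, 0],
  [0, 0.1247, 0.2116, -0.1722, 0, 0, 0],
  [0, 0.1247, 0.2116, -0.1722, 0, 0, 0],
  [0, 0.1247, 0.2116, -0.1722, 0, 0, 0],
  [0, 0.1247, 0.2116, -0.1722, 0, 0, 0],
  [0, 0.1247, 0.2116, -0.1722, 0, 0, 0],
  [0, 0.1247, 0.2116, -0.1722, 0, 0, 0],
  [0, 0.1247, 0.2116, -0.1722, 0, 0, 0],
  [0, 0.1247, 0.2116, -0.1722, 0, 0, 0],
  [0, 0.1247, 0.2116, -0.1722, 0, 0, 0],
  [0, 0.1247, 0.2116, -0.1722, 0, 0, 0],
  [0, 0.1247, 0.2116, -0.1722, 0, 0, 0],
])

```text
time_s: 18.2
tool_pos: [0.5136, 0.0818, 0.1276]
ee_rot: [0.149, 0.828, 0.473, -0.261]
ft_force: [0.9, 0.9, -1.0]
grip_width: 0.132
gripper_force: 58.5
```

```bash
python3 chk.py
```

```text
t 18.2 UVh [-114.14    7.82   -9.07] F uvh [ 0.3 -1.6 -0.1] rot err [-0.0001  0.0002  0.0005] q [ 0.26  0.72  1.35 -0.42  1.54  0.9 ]
```

play_rows([
  [0, 0.1247, 0.2116, -0.1722, 0, 0, 0],
  [0, 0.1247, 0.2116, -0.1722, 0, 0, 0],
  [0, 0.1247, 0.2116, -0.1722, 0, 0, 0],
  [0, 0.1247, 0.2116, -0.1722, 0, 0, 0],
  [0, 0.1247, 0.2116, -0.1722, 0, 0, 0],
  [0, 0.1247, 0.2116, -0.1722, 0, 0, 0],
  [0, 0.1247, 0.2116, -0.1722, 0, 0, 0],
  [0, 0.1247, 0.2116, -0.1722, 0, 0, 0],
  [0, 0.1247, 0.2116, -0.1722, 0, 0, 0],
  [0, 0.1247, 0.2116, -0.1722, 0, 0, 0],
  [0, 0.1247, 0.2116, -0.1722, 0, 0, 0],
  [0, 0.1247, 0.2116, -0.1722, 0, 0, 0],
])

```text
time_s: 19.4
tool_pos: [0.5285, 0.1072, 0.1069]
ee_rot: [0.149, 0.828, 0.473, -0.261]
ft_force: [0.4, -0.8, -0.1]
grip_width: 0.134
gripper_force: 58.5
```

play_rows([
  [0, 0.1247, 0.2116, -0.1722, 0, 0, 0],
  [0, 0.1247, 0.2116, -0.1722, 0, 0, 0],
  [0, 0.1247, 0.2116, -0.1722, 0, 0, 0],
  [0, 0, 0, 0, 0, 0, 0],
  [0, 0, 0, 0, 0, 0, 0],
])

```text
time_s: 19.9
tool_pos: [0.5322, 0.1134, 0.1018]
ee_rot: [0.149, 0.828, 0.473, -0.261]
ft_force: [0.4, 0.8, -0.0]
grip_width: 0.13
gripper_force: 58.5
```

```bash
python3 chk.py
```

```text
t 19.9 UVh [-114.16  -36.96   -9.11] F uvh [-0.  -0.7  0.5] rot err [-0.0001  0.0001  0.0004] q [ 0.29  0.79  1.26 -0.4   1.56  0.93]
```

The tip is at the lower-edge end (V -37, just past gap_end), and no contact forces showed anywhere. I'll lift it straight out and return to the holder.

play_rows([
  [0, 0.145, 0.247, 0.41, 0, 0, 0],
  [0, 0.29, 0.495, 0.82, 0, 0, 0],
  [0, 0.29, 0.495, 0.82, 0, 0, 0],
  [0, 0.29, 0.495, 0.82, 0, 0, 0],
  [0, 0.29, 0.495, 0.82, 0, 0, 0],
  [0, 0.145, 0.247, 0.41, 0, 0, 0],
])

```text
time_s: 20.5
tool_pos: [0.5473, 0.1389, 0.1441]
ee_rot: [0.149, 0.828, 0.473, -0.26]
ft_force: [0.4, -1.1, -0.8]
grip_width: 0.135
gripper_force: 58.5
```

play_rows([
  [0, -0.5, 1, 1.5, 0.044, -0.026, 0],
  [0, -0.7, 1.6, 1.5, 0.044, -0.026, 0],
  [0, -0.7, 1.6, 1.5, 0.044, -0.026, 0],
  [0, -0.7, 1.6, 1.2, 0.044, -0.026, 0],
  [0, -0.7, 1.6, 1, 0.044, -0.026, 0],
  [0, -0.7, 1.6, 0.8, 0.044, -0.026, 0],
  [0, -0.7, 1.6, 0.8, 0.044, -0.026, 0],
  [0, -0.7, 1.6, 0.8, 0.044, -0.026, 0],
  [0, -0.7, 1.6, 0.8, 0.044, -0.026, 0],
  [0, -0.7, 1.6, 0.5, 0.044, -0.026, 0],
  [0, -0.7, 1.6, 0, 0.044, -0.026, 0],
  [0, -0.7, 1.6, 0, 0.041, -0.025, 0],
])

```text
time_s: 21.7
tool_pos: [0.4643, 0.3247, 0.2475]
ee_rot: [0.0, 0.868, 0.496, 0.001]
ft_force: [-0.3, -0.2, -0.9]
grip_width: 0.135
gripper_force: 58.4
```

Run:
```python
from tgt import *
s=observe(); p=np.array(s["tool_pos"]); r=rt(); Rg=R.from_quat([.87,.493,0,0])
print(p.round(4),"delta to above holder",((np.array([.4605,.3281,.155])-p)*100).round(2),"rot",(Rg*r.inv()).as_rotvec().round(4), s["grip_width"])
```

```text
[0.4643 0.3247 0.2475] delta to above holder [-0.38  0.34 -9.25] rot [-0.0004  0.0019 -0.0066] 0.1348297092094509
```

play_rows([
  [0, -0.38, 0.34, -2, 0, 0.002, -0.007],
  [0, 0, 0, -2.5, 0, 0, 0],
  [0, 0, 0, -2.5, 0, 0, 0],
  [0, 0, 0, -2.25, 0, 0, 0],
  [0, 0, 0, 0, 0, 0, 0],
  [0, 0, 0, 0, 0, 0, 0],
])

```text
time_s: 22.3
tool_pos: [0.461, 0.3276, 0.1549]
ee_rot: [0.0, 0.87, 0.493, -0.001]
ft_force: [1.0, 0.5, 0.2]
grip_width: 0.135
gripper_force: 58.4
```

```bash
python3 look.py w9
python3 - <<'E'
from tgt import *
f=np.load("w9.npz"); P=cloud("wrist",f["D"],(f["K"],f["E"],None)); s=observe(); p=np.array(s["tool_pos"]); Rm=rt().as_matrix()
print("tip xy (camera-consistent)",(p+Rm@O).round(4), "tool", p.round(4))
h=cv2.cvtColor(f["im"],cv2.COLOR_RGB2HSV); b=(h[...,0]>105)&(h[...,0]<125)&(h[...,1]>130)&(abs(P[...,2]-.053)<.004)
n_,l,st,c=cv2.connectedComponentsWithStats(b.astype(np.uint8))
for i in range(1,n_):
    if st[i,4]>1500: print(c[i].round(),cv2.minAreaRect(P[l==i][:,:2].astype(np.float32)*1000))
E
```

```text
{'time_s': 22.3, 'joint_positions': [0.483, 0.486, 1.52, -0.001, 1.138, 1.023], 'tool_pos': [0.461, 0.328, 0.155], 'ee_rot': [0.0, 0.87, 0.493, -0.001], 'ft_force': [0.999, 0.515, 0.227], 'grip_width': 0.135}
cam [0.50281241 0.39543287 0.2986855 ] axis [-0.16151789 -0.26888478 -0.94953301]
tip xy (camera-consistent) [0.461  0.3254 0.0856] tool [0.4615 0.3278 0.1556]
[293.  27.] ((520.7872924804688, 460.6502685546875), (68.84854125976562, 67.06002807617188), 11.078631401062012)
[317. 200.] ((460.0277099609375, 326.7072448730469), (69.9864273071289, 69.5427017211914), 5.877991676330566)
[567. 216.] ((635.55810546875, 208.78846740722656), (71.39088439941406, 70.58445739746094), 87.2934341430664)
```

View pics/w9.png

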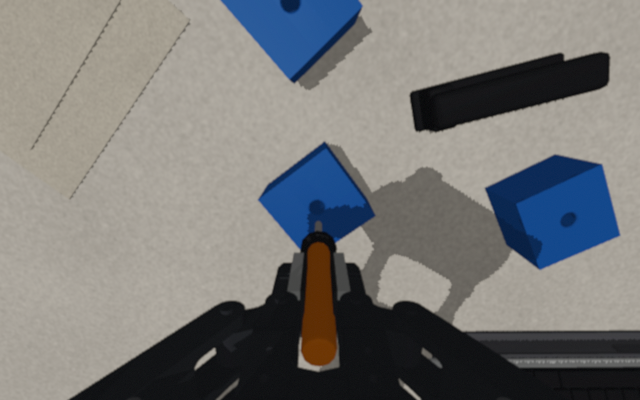

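The tip at (318,222) lines up with the hole at (317,207), offset by about 1.5 mm. I'll correct and lower it in.

play_rows([
  [0, -0.08, 0.13, -1, 0, 0, 0],
  [0, 0, 0, -1, 0, 0, 0],
  [0, 0, 0, -0.75, 0, 0, 0],
  [0, 0, 0, -0.75, 0, 0, 0],
  [0, 0, 0, -0.75, 0, 0, 0],
  [0, 0, 0, -0.75, 0, 0, 0],
  [0, 0, 0, -0.75, 0, 0, 0],
  [0, 0, 0, -0.6, 0, 0, 0],
  [0, 0, 0, -0.5, 0, 0, 0],
  [0, 0, 0, -0.3, 0, 0, 0],
  [0, 0, 0, 0, 0, 0, 0],
  [0, 0, 0, 0, 0, 0, 0],
])

```text
time_s: 23.55
tool_pos: [0.4602, 0.3289, 0.0831]
ee_rot: [0.0, 0.87, 0.493, -0.001]
ft_force: [-0.6, -0.4, 0.0]
grip_width: 0.137
gripper_force: 58.4
```

play_rows([
  [0, 0, 0, -0.08, 0, 0, 0],
  [0, 0, 0, 0, 0, 0, 0],
  [30, 0, 0, 0, 0, 0, 0],
  [60, 0, 0, 0, 0, 0, 0],
  [100, 0, 0, 0, 0, 0, 0],
  [100, 0, 0, 0, 0, 0, 0],
  [100, 0, 0, 0, 0, 0, 0],
  [100, 0, 0, 0, 0, 0, 0],
  [100, 0, 0, 0, 0, 0, 0],
  [100, 0, 0, 0, 0, 0, 0],
])

```text
time_s: 24.55
tool_pos: [0.4601, 0.3288, 0.0821]
ee_rot: [0.0, 0.87, 0.493, -0.001]
ft_force: [-0.1, 0.3, 0.3]
grip_width: 0.999
gripper_force: 0.0
```

play_rows([
  [100, 0, 0, 0.5, 0, 0, 0],
  [100, 0, 0, 1.5, 0, 0, 0],
  [100, 0, 0, 2.5, 0, 0, 0],
  [100, 0, 0, 2.5, 0, 0, 0],
  [100, 0, 0, 2.5, 0, 0, 0],
  [100, 0, 0, 2.5, 0, 0, 0],
  [100, 0, 0, 2.5, 0, 0, 0],
  [100, 0, 0, 2.5, 0, 0, 0],
  [100, 0, 0, 0, 0, 0, 0],
  [100, 0, 0, 0, 0, 0, 0],
])

```text
time_s: 25.55
tool_pos: [0.4601, 0.3288, 0.2525]
ee_rot: [0.0, 0.87, 0.493, -0.001]
ft_force: [-0.5, -0.3, 0.3]
grip_width: 1.0
gripper_force: 0.0
```

```bash
python3 look.py w3; python3 m3.py
```

```text
{'time_s': 25.55, 'joint_positions': [0.485, 0.403, 1.373, -0.001, 1.367, 1.026], 'tool_pos': [0.46, 0.329, 0.253], 'ee_rot': [0.0, 0.87, 0.493, -0.001], 'ft_force': [-0.531, -0.298, 0.279], 'grip_width': 1.0}
cam [0.50171186 0.39654546 0.39639823] axis [-0.16053026 -0.26824057 -0.94988264]
blue [300.  36.] ((520.7211303710938, 462.0791015625), (68.62154388427734, 69.6447982788086), 11.077653884887695) 0.05326889059496266
blue [318. 176.] ((460.2958984375, 326.6710510253906), (69.82714080810547, 69.6403579711914), 5.833474636077881) 0.05321861780725553
blue [503. 188.] ((635.34130859375, 209.1586151123047), (70.35684204101562, 69.79955291748047), 87.266845703125) 0.05322391167707842
orange px [177 312] [399 639]
(0.06, 0.08) 44 [0.4623 0.3308 0.0707] [0.4533 0.3248 0.0603] [0.4665 0.3332 0.0789]
(0.08, 0.1) 58 [0.4628 0.331  0.0905] [0.4568 0.3261 0.0801] [0.4664 0.333  0.1   ]
(0.1, 0.12) 154 [0.5775 0.0845 0.1083] [ 0.4572 -0.0959  0.1002] [0.6673 0.3331 0.1196]
(0.12, 0.134) 51 [0.4628 0.3311 0.1275] [0.4576 0.3272 0.1204] [0.4664 0.3329 0.1339]
(0.1355, 0.145) 95 [0.4605 0.3274 0.1387] [0.4548 0.3206 0.1361] [0.4663 0.333  0.1408]
```

View pics/w3.png

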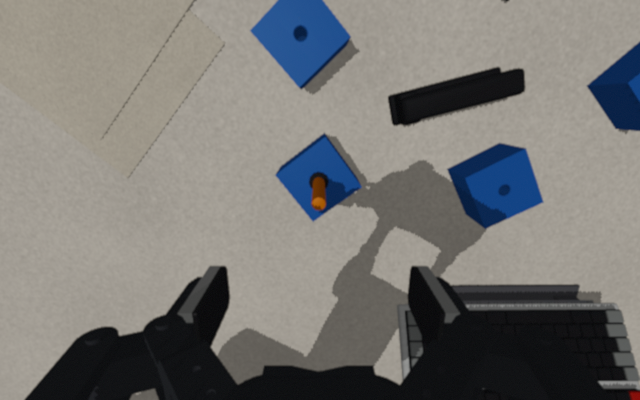

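The pick stands upright in its holder at (318,185). Its handle top is at the same height as at the start (0.138 m), and the gripper is clear, so I'll hand in.

```bash
python3 -c "
from bench import *
print(close_job())"
```

```text
the job is handed in; nothing more can be done
None
```

The job is handed in at about 26 s: the pick ran the whole gap at 3 cm/s, about 9 mm down by calculation and with no noticeable contact force, then went fully back in its holder and was released; I steered clear of the mug, stapler and bottle but did not re-measure them.

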